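Sort printed test plates in a floating slot gauge

ROBOT

A 6-joint arm with a two-finger parallel gripper is mounted at the origin on the work surface. World frame = base frame: x ahead of the robot, y to its left, z up, the work surface at z = 0. Lengths are in mm, angles in rad, forces in N, time in s.
With the tool pointing down it reaches from about 350 to 875 mm from the base axis. Payload 4.2 kg.
Tool frame: the origin (TCP) lies midway between the tips of the shut fingers; the grasp point (between the pads) lies 19 mm behind it; z points along the fingers, y is the direction in which the jaws open and shut (so a half turn about z gives the same grasp; the last joint's range is limited). The gripper opens to 85 mm and grips with 20 to 120 N. Pads are 22 mm wide; open, the fingers measure 114 mm over their backs; the gripper's body (76 mm by 85 mm) begins 54 mm behind the grasp point. The pads swing forward as they close: fully open they stand 13 mm farther back than shut.
Start: joints at [1.582, 0.385, 0.008, 0, -1.194, -0.259], TCP at [153.263, 605.896, 231.312] pointing down, gripper open.
Joint ranges: [-3.14, 3.14], [-1.21, 2.06], [-1.07, 1.41], [-3.16, 2.05], [-2.99, -0.16], [-3.1, 3.1]. Speed limits (rad/s): [2.79, 2.79, 3.14, 3.14, 3.14, 3.14].

INTERFACE

Orientations are given as a unit quaternion [x, y, z, w].
In Python, from bench import read_state, get_image, job_done, search_frame, regions_of gives the robot as it stands.
- The arm moves only by the tool servo_tool, never from a script. Its arguments are lists of equal length, an entry for each row: "turn": the turn, a rotation vector about the world's x, y, z in rad, a list of three; "dp": the shift along the world's x, y, z in m, a list of three; "fingers": the finger opening in m, from 0 to 0.0854. In form: {"turn": [[rx, ry, rz], ...], "dp": [[tx, ty, tz], ...], "fingers": [fingers, ...]}. A call has exactly 5 rows; each row shifts and turns the pose as measured when the row begins; what a row does not reach is not made up. A row lasts 1/8 s, in which the tool goes at most 62.5 mm and 10.7 degrees, less where a joint would pass 70% of its speed; a pose out of reach is approached as far as the arm can. A call is refused whole if a number of a shift passes 0.0625 or a number of a turn 0.188, either way. A call with a gripper value outside its range is refused whole. The fingers move at their own pace and stop on an object; the grip force is fixed at half the most. Time passes only in rows, so rows that do not move let the fingers close, or fill a call up. It gives the time, the measured TCP pose, the force and the opening at its end, in the units of the state.
- read_state(): the state, without advancing time (a new reading comes with each control period).
- get_image(name): name is "scene" or "top" or "wrist"; returns a dict with "img" (384x512x3 uint8, red, green, blue), "vfov" (degrees; the focal length in pixels is half the picture's height over the tangent of half this angle, whatever the lens; pixels are square), "cx", "cy" (the principal point, pixels), "k1" (the pictures are not rectified: a ray, as slopes to the right and down, at radius r is drawn at 1 + k1 r^2 times it, then the intrinsics apply), "world_from_camera" (4x4, takes a point from camera to world coordinates); the wrist camera has in their place "mount" (4x4, takes a point from camera to tool coordinates, whose origin is the TCP and whose axes are the flange's). Camera axes: x right, y down, z forward; pixel columns grow to the right and rows downward; lengths in mm; the calibration is good to about 2 mm. A picture is of the moment at which its call begins: read the wrist's pose just before it. There is no depth.
- job_done(): hands the job in, once; it reports no verdict.
Trained networks look in the newest picture that a camera, given by its name, has taken for a name from the list of things; names that differ only in an ending like _2 or _b are one class to them, and where a whole thing is asked for, a point or a joint stands for the part that bears it (a point fixed in the world has none). Each returns a list of dicts, best first, with "score" (0 to 1); they miss things now and then, are a little off and sometimes report something else, mostly with a low value. They report only what shows in the picture. A call takes as long as a camera call. They do not tell look-alikes from the thing itself.
- search_frame(query, camera): "box" ([left, top, width, height] in pixels, round what is visible of it).
- regions_of(query, camera): "region" (384x512 bool, what is visible of it) and "box" ([left, top, width, height] in pixels, round what is visible of it).
The state is a dict: "clock": time; "joints": joint angles; "joint_vel": joint speeds; "joint_efforts": joint torques, N m; "position": TCP position; "ee_rot": TCP orientation; "contact_force": force on the tool from outside, world axes, zero at the start; "wrist_torque": the same for the moment, N m; "gripper_width": finger opening in mm.
Only numpy, scipy, OpenCV 4.12 (cv2) and the standard library are available. Lean on these libraries where they do the work, as an engineer would, in place of code of your own. Each camera call takes 0.05 s, during which the arm holds its last target. There are 200 camera calls.

TASK

Stand each of the two loose blue test plates upright in the narrowest slot of the aluminium thickness gauge that it will go into, roughly centred front to back, and press it gently all the way home on the slot's floor past the sprung roller, then let go. Do not force a plate or the gauge (approach the floor slowly and keep well under 50 N), and leave the other things on the bench where they are.

Things in the scene. Friction and masses are not known exactly. Their poses are not given: they have to be found in the camera images.
- gauge: the gauge's fixed dark steel base, 110 (x) x 240 (y) x 12 high, with rails along its two long sides (tops at 24). Origin: centre of its underside, on the bench. An aluminium slotted block floats on it along y. Only the base is measured; all points here are points of the base, not of the block.
- channel_mid (a point): point of the BASE, mid-channel, 12 above the bench, axes as the base. The block, 70 (x) x 176 (y) x 45 high (top 57 above the bench), stands on the base, its middle anywhere within 14 mm either way of this point along y, NOT measured: find it by eye or touch, e.g. at its flat +y end face 88 from its middle. It slides stiffly, at about 7 N.
- row_mid (a point): point of the BASE at the height of the block's top, 57. Slots open at top and x ends, 35 deep (floor 22 above the bench), 2 mm chamfered mouths. Centres along y from the block's middle: -63: 18 wide, already filled by a fixed 16.5 mm plate (top at 97); -21: 14 wide; +21: 10 wide; +63: 6 wide.
- roller_line (a point): point of the BASE, 20 below the block's top, height of the sprung rollers: in each free slot a steel roller along x, 40 long, bulges 3 mm out of the +y wall and yields sideways at 2 to 5 N. It holds a plate up: a downward push of a few N is needed to seat it. A seated plate stands 40 proud and is pressed to the slot's -y wall.
- plate_thick: blue printed plastic test plate standing on edge, 50 wide (its x) x 12.5 thick (its y) x 75 tall (its z), about 60 g. Origin: centre of its underside. Same colour and outline as the other plate; only the thickness differs.
- plate_thin: blue printed plastic test plate standing on edge, 50 wide (its x) x 8.5 thick (its y) x 75 tall (its z), about 60 g. Origin: centre of its underside. Same colour and outline as the other plate; only the thickness differs.
- gear: bystander: loose blue printed gear, 46 across, 12 high, lying flat. Origin: centre of its underside.
- bracket: bystander: loose blue printed angle bracket, 50 x 30, 40 high. Origin: centre of its underside.
- screwdriver: bystander: loose screwdriver, 170 long, lying along its x. Origin: centre of its underside.
- glue: bystander: loose white bottle, 28 across, 90 high. Origin: centre of its underside.
Mind the look-alikes: they are no part of the job. Leave any green or white look-alike of the plate_thin alone.

How it is judged:
By the outcome, as a careful person would: the job done as asked, in the order asked, and still so for the second after the job is handed in, with the robot touching nothing.
It also fails if it takes over 54 s, if anything falls off the work surface, if the arm or the gripper's body presses on something with over 40 N, if the wrist force passes 120 N, or if a joint passes its speed limit or range.

## Working session

There is one attempt and no reset: what is moved stays moved. The work goes in short steps, Python scripts to look and compute and a tool call to move; the robot and the scene stay as the last step left them, time stands still between calls to the robot, and variables do not carry over. Pictures are saved under pics/ and viewed, about 8 in all and at most 12, crops included, and the job is handed in when it is done.

Besides the shell and the picture viewer there is one more tool, called after ">>>" as a command line: name --argument value ..., lists and objects as JSON in quotes. servo_tool: Moves the arm, as the interface text tells. Its arguments: {"type":"object","properties":{"turn":{"type":"array","items":{"type":"array","items":{"type":"number"}}},"dp":{"type":"array","items":{"type":"array","items":{"type":"number"}}},"fingers":{"type":"array","items":{"type":"number"}}},"required":["turn","dp","fingers"]}

```bash
mkdir -p pics; ls; cat > h.py <<'E'
import numpy as np, cv2
from bench import *
from scipy.spatial.transform import Rotation as R
def cam(name):
    s=read_state(); d=get_image(name)
    if 'world_from_camera' in d: T=np.array(d['world_from_camera'])
    else:
        W=np.eye(4); W[:3,:3]=R.from_quat(s['ee_rot']).as_matrix(); W[:3,3]=s['position']; T=W@np.array(d['mount'])
    h,w=d['img'].shape[:2]; f=h/2/np.tan(np.radians(d['vfov'])/2)
    return dict(img=d['img'],T=T,f=f,cx=d['cx'],cy=d['cy'],k1=d['k1'])
def ray(c,uv):
    q=(np.atleast_2d(uv)-[c['cx'],c['cy']])/c['f']; p=q.copy()
    for _ in range(20): p=q/(1+c['k1']*(p**2).sum(1,keepdims=True))
    d=np.c_[p,np.ones(len(p))]@c['T'][:3,:3].T
    return c['T'][:3,3],d
def onz(c,uv,z):
    o,d=ray(c,uv); return o+d*((z-o[2])/d[:,2])[:,None]
def proj(c,P):
    P=np.atleast_2d(P); p=(P-c['T'][:3,3])@c['T'][:3,:3]; s=p[:,:2]/p[:,2:]
    s=s*(1+c['k1']*(s**2).sum(1,keepdims=True)); return s*c['f']+[c['cx'],c['cy']]
def save(n,img,box=None,k=1):
    if box: x,y,w,h=box; img=img[y:y+h,x:x+w]
    cv2.imwrite('pics/'+n,cv2.resize(img,None,fx=k,fy=k,interpolation=cv2.INTER_CUBIC)[:,:,::-1])
E
python3 - <<'E'
from h import *
print(read_state())
a=[]
for n in ['top','scene']:
    c=cam(n); a.append(c['img']); print(n,c['T'].round(2).tolist(),c['f'])
    for q in ['gauge','plate_thick','plate_thin','gear','bracket','screwdriver','glue']:
        for r in search_frame(q,n)[:4]: print(q,round(r['score'],2),np.round(r['box']).tolist())
    save(n+'0.png',c['img'],k=1.5)
E
```

```text
pics
{'clock': 0.0, 'joints': array([ 1.58161851e+00,  3.85564562e-01,  6.60978944e-03, -5.29792177e-04,
       -1.19399830e+00, -2.58596830e-01]), 'joint_vel': array([-7.98819099e-04, -3.40423587e-05, -9.21661394e-05, -3.54281259e-04,
       -5.24127023e-04, -2.30957502e-03]), 'joint_efforts': array([-5.06738979e-04, -3.92285299e+01,  1.88403815e+01,  4.18626264e+00,
       -4.56544323e-03, -3.11189048e-06]), 'position': array([153.11129468, 605.34200325, 230.20590978]), 'ee_rot': array([ 9.92323087e-01, -1.23667569e-01, -9.91489938e-05,  1.10166999e-03]), 'contact_force': array([-0.38337363,  0.81154867, -0.53177585]), 'wrist_torque': array([ 0.02421812,  0.02131098, -0.00201386]), 'gripper_width': 85.4592790672284}
top [[0.0, -0.99, 0.1, 490.87], [-1.0, -0.0, -0.01, 114.25], [0.01, -0.1, -0.99, 780.71], [0.0, 0.0, 0.0, 1.0]] 348.98026591968886
gauge 0.61 [314.0, 187.0, 112.0, 56.0]
plate_thick 0.76 [214.0, 184.0, 16.0, 23.0]
plate_thin 0.8 [290.0, 252.0, 20.0, 25.0]
plate_thin 0.64 [248.0, 272.0, 24.0, 15.0]
plate_thin 0.59 [185.0, 229.0, 24.0, 19.0]
plate_thin 0.58 [206.0, 264.0, 12.0, 24.0]
gear 0.73 [282.0, 117.0, 20.0, 24.0]
gear 0.45 [218.0, 185.0, 10.0, 24.0]
bracket 0.81 [143.0, 235.0, 25.0, 29.0]
screwdriver 0.91 [192.0, 110.0, 77.0, 18.0]
glue 0.56 [142.0, 125.0, 18.0, 21.0]
scene [[0.04, 0.62, -0.79, 1115.92], [1.0, -0.02, 0.04, 71.77], [0.0, -0.79, -0.62, 491.7], [0.0, 0.0, 0.0, 1.0]] 365.00318222316224
gauge 0.87 [72.0, 160.0, 128.0, 63.0]
plate_thick 0.9 [287.0, 176.0, 22.0, 45.0]
plate_thin 0.89 [244.0, 136.0, 21.0, 32.0]
plate_thin 0.72 [274.0, 149.0, 9.0, 43.0]
plate_thin 0.61 [208.0, 142.0, 18.0, 38.0]
gear 0.92 [204.0, 260.0, 28.0, 31.0]
gear 0.49 [72.0, 160.0, 129.0, 69.0]
bracket 0.6 [347.0, 163.0, 25.0, 25.0]
screwdriver 0.94 [250.0, 271.0, 103.0, 22.0]
glue 0.8 [388.0, 225.0, 28.0, 44.0]
```

View pics/top0.png

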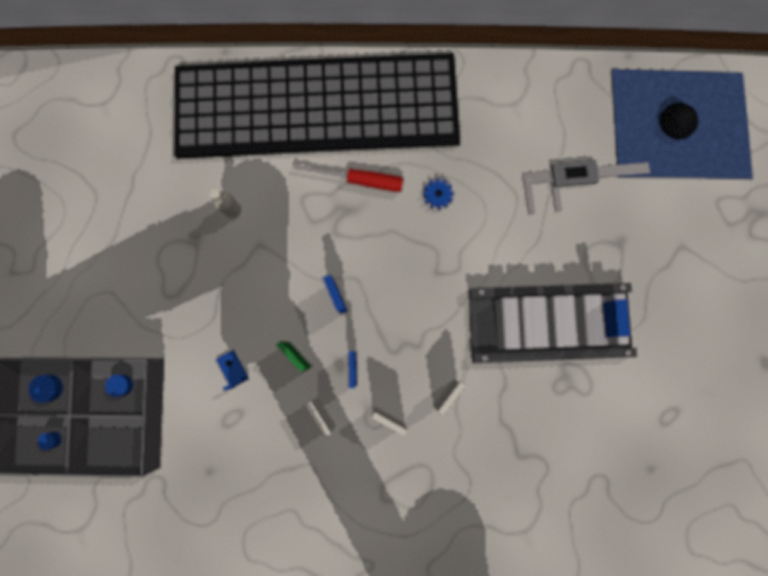

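View pics/scene0.png

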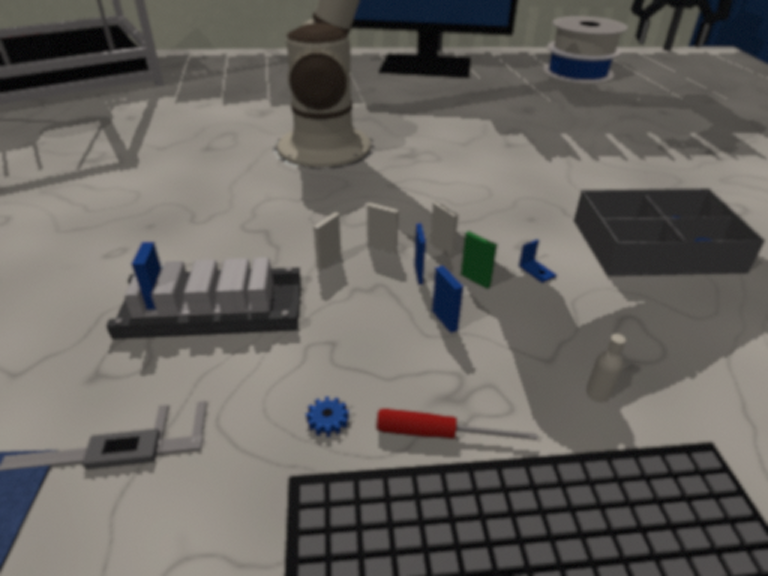

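Top view (1.5× pixels): blue standing plates at (335,294) and (352,369). Look-alikes: green (293,355), whites (318,417), (388,421), (451,397), and the fixed blue plate in the gauge (617,316). Gear, bracket and bin parts are also blue. The right side of this view is −y. I'll work out the positions and then look from the wrist.

```bash
python3 - <<'E'
from h import *
c=cam('top')
for n,uv in dict(pA=[[(223,196)]],).items(): pass
print('A',onz(c,[(223,196)],40).round(),'B',onz(c,[(235,246)],40).round())
hsv=cv2.cvtColor(c['img'],cv2.COLOR_RGB2HSV)
m=cv2.inRange(hsv,(105,120,40),(130,255,255))
n,l,st,ce=cv2.connectedComponentsWithStats(m)
for i in range(1,n):
    if 30<st[i,4]<2000: print(st[i],ce[i].round(1),cv2.minAreaRect(np.argwhere(l==i)[:,::-1].astype(np.float32)))
# gauge base corners (pic/1.5) at z=24
print(onz(c,np.array([(469,287),(630,285),(634,355),(473,361)])/1.5,24).round())
print(onz(c,np.array([(503,298),(503,347)])/1.5,57).round())
w=cam('wrist'); print(w['T'].round(2).tolist(),w['f'])
t=c['T']
E
```

```text
A [[570. 183.  40.]] B [[464. 157.  40.]]
[283 120  18  18 244] [291.6 128.7] ((291.5, 128.5), (17.0, 17.0), 90.0)
[216 184  15  24 144] [222.9 195.6] ((222.95689392089844, 195.73277282714844), (25.473451614379883, 5.646177768707275), 66.80140686035156)
[403 200  17  24 362] [410.9 211.9] ((410.7911071777344, 211.78529357910156), (23.62252426147461, 15.415997505187988), 85.60128784179688)
[145 234  19  25 261] [154.3 245.8] ((152.89999389648438, 246.30001831054688), (21.0190372467041, 15.652474403381348), 63.43495178222656)
[233 234   4  24  92] [234.5 245.8] ((234.5, 245.5), (23.0, 3.0), 90.0)
[ 70 249  19  16 225] [ 78.5 256.6] ((78.49999237060547, 256.5), (15.55634880065918, 16.970561981201172), 45.0)
[ 19 250  23  19 338] [ 29.8 258.5] ((30.0, 259.0), (18.0, 22.0), 90.0)
[ 25 288  16  12 146] [ 32.2 293.3] ((32.57999801635742, 293.55999755859375), (10.60660171508789, 15.414929389953613), 81.8698959350586)
[[ 582.  -11.   24.]
 [ 586. -251.   24.]
 [ 483. -253.   24.]
 [ 475.  -16.   24.]]
[[563. -53.  57.]
 [495. -52.  57.]]
[[-0.25, -0.93, -0.29, 227.29], [-0.97, 0.23, 0.07, 588.08], [0.0, 0.3, -0.95, 373.7], [0.0, 0.0, 0.0, 1.0]] 310.7016460661292
```

>>> servo_tool --turn '[[0,0,0.05],[0,0,0.05],[0,0,0.05],[0,0,0.05],[0,0,0.05]]' --dp '[[0.037,-0.044,0],[0.037,-0.044,0],[0.037,-0.044,0],[0.037,-0.044,0],[0.037,-0.044,0]]' --fingers '[0.06,0.06,0.06,0.06,0.06]'

```text
clock: 1.52
position: [340.4, 382.5, 230.9]
ee_rot: [1.0, 0.009, 0.001, -0.001]
contact_force: [-0.4, 0.4, 0.5]
gripper_width: 59.8
```

>>> servo_tool --turn '[[0,0,0],[0,0,0],[0,0,0],[0,0,0],[0,0,0]]' --dp '[[0.037,-0.044,0],[0.037,-0.044,0],[0.037,-0.044,0],[0.037,-0.044,0],[0,0,0]]' --fingers '[0.06,0.06,0.06,0.06,0.06]'

```text
clock: 2.15
position: [494.4, 197.5, 232.5]
ee_rot: [1.0, 0.007, 0.002, -0.002]
contact_force: [-0.7, 1.7, 0.2]
gripper_width: 60.0
```

```bash
python3 - <<'E'
from h import *
w=cam('wrist'); s=read_state(); print(s['position'],s['ee_rot'],s['gripper_width'])
save('w1.png',w['img'],k=1.5); np.savez('w1.npz',**w)
for q in ['plate_thick','plate_thin']:
    for r in search_frame(q,'wrist')[:5]: print(q,round(r['score'],2),np.round(r['box']).tolist())
E
```

```text
[493.51708365 198.72975488 232.57001554] [ 0.9999621   0.00811913  0.00229471 -0.00214928] 59.9711398653789
plate_thick 0.56 [257.0, 66.0, 34.0, 55.0]
plate_thin 0.78 [284.0, 165.0, 19.0, 56.0]
plate_thin 0.75 [237.0, 218.0, 32.0, 60.0]
plate_thin 0.7 [193.0, 152.0, 45.0, 50.0]
plate_thin 0.62 [372.0, 199.0, 64.0, 56.0]
```

View pics/w1.png

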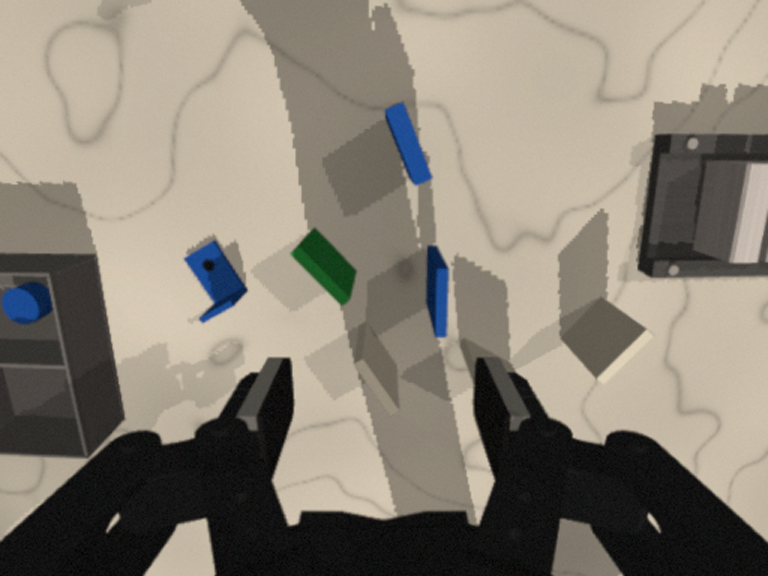

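Wrist view (1.5× pixels): blue plate A at (408,143) has a wide top edge, so it's the thick one. B at (440,292) shows a narrow top edge, so it's the thin one. The green plate (325,266) and the whites stay where they are. Next I'll fit the top faces.

```bash
python3 - <<'E'
from h import *
z=np.load('w1.npz'); w={k:z[k] for k in z}
im=w['img']; hsv=cv2.cvtColor(im,cv2.COLOR_RGB2HSV)
m=cv2.inRange(hsv,(105,130,40),(130,255,255))
n,l,st,ce=cv2.connectedComponentsWithStats(m)
for i in range(1,n):
    x,y,ww,hh,a=st[i]
    if 200<a and 240<ce[i][0]<310:
        v=hsv[...,2][l==i]; print(ce[i].round(),a,np.percentile(v,[5,25,50,75,95]))
        t=cv2.threshold(v.reshape(-1,1),0,255,cv2.THRESH_OTSU)[0]
        top=(l==i)&(hsv[...,2]>t)
        for nm,k in (('bright',top),('all',l==i)):
            P=onz(w,np.argwhere(k)[:,::-1]+0.0,75)[:,:2].astype(np.float32)
            print(nm,t,k.sum(),cv2.minAreaRect(P))
save('w1c.png',im,(240,55,70,180),3.3)
E
```

```text
[271.  95.] 727 [107. 148. 149. 150. 152.]
bright 125.0 665 ((570.5723876953125, 184.181640625), (48.923858642578125, 11.372878074645996), 23.542449951171875)
all 125.0 727 ((570.3237915039062, 184.74151611328125), (48.91377258300781, 12.610901832580566), 23.698373794555664)
[291. 194.] 634 [ 59.   64.  108.5 149.  151. ]
bright 106.0 320 ((466.93670654296875, 159.3704376220703), (48.61137390136719, 7.216047763824463), 2.72676420211792)
all 106.0 634 ((474.0506591796875, 162.34242248535156), (63.10556411743164, 12.281244277954102), 3.0728282928466797)
```

View pics/w1c.png

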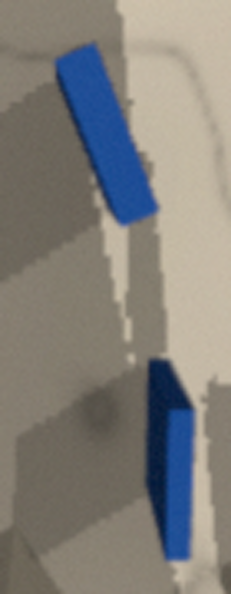

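>>> servo_tool --turn '[[0,0,0.03],[0,0,0],[0,0,0],[0,0,0],[0,0,0]]' --dp '[[-0.0265,-0.039,0],[0,0,-0.05],[0,0,-0.05],[0,0,-0.03],[0,0,0]]' --fingers '[0.04,0.04,0.04,0.04,0.04]'

```text
clock: 2.92
position: [462.7, 167.6, 102.4]
ee_rot: [0.999, 0.032, 0.005, -0.004]
contact_force: [0.6, 0.3, -1.0]
gripper_width: 39.6
```

```bash
cat >> h.py <<'E'
def goal(xyz,head):
    "rows needed: shift in m and turn, from averaged state"
    s=read_state()
    Rn=R.from_quat(s['ee_rot']); Rt=R.from_euler('z',head,degrees=True)*R.from_euler('x',180,degrees=True)
    print('pos',s['position'].round(1),'dp',((np.array(xyz)-s['position'])/1000).round(4),'turn',(Rt*Rn.inv()).as_rotvec().round(4),'F',s['contact_force'].round(1),'w',round(s['gripper_width'],1),'t',round(s['clock'],2))
E
python3 - <<'E'
from h import *
goal((467,159.4,43),2.7)
w=cam('wrist'); goal((467,159.4,43),2.7)
im=w['img']; hsv=cv2.cvtColor(im,cv2.COLOR_RGB2HSV)
m=cv2.inRange(hsv,(105,130,40),(130,255,255))
n,l,st,ce=cv2.connectedComponentsWithStats(m)
for i in range(1,n):
    if st[i,4]>150:
        k=(l==i)&(hsv[...,2]>115); 
        if k.sum()>100: print(ce[i].round(),st[i],cv2.minAreaRect(onz(w,np.argwhere(k)[:,::-1]+0.0,75)[:,:2].astype(np.float32)))
save('w2.png',im)
E
```

```text
pos [462.7 167.6 102.4] dp [ 0.0043 -0.0082 -0.0594] turn [-0.0091  0.0106 -0.0176] F [ 0.6  0.3 -1. ] w 39.6 t 2.92
pos [463.9 168.2 103.8] dp [ 0.0031 -0.0088 -0.0608] turn [-0.0108  0.0134 -0.0179] F [ 0.2  0.8 -0.5] w 40.0 t 2.98
[242.  40.] [ 216    0   50   86 2001] ((565.12890625, 181.94674682617188), (43.5211181640625, 11.64185905456543), 24.10665512084961)
[ 50. 181.] [  20  144   63   83 2225] ((479.9977722167969, 298.08026123046875), (21.100656509399414, 53.890411376953125), 83.71577453613281)
[271. 210.] [ 263  160   18  101 1435] ((466.98779296875, 158.98023986816406), (48.77960968017578, 7.632822036743164), 1.3941090106964111)
```

View pics/w2.png

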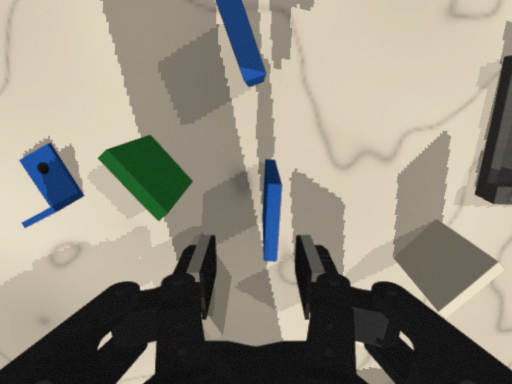

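The wrist view from closer up puts B at (467,159) again, clear between the jaws, with the nearest white plate behind the left finger. I'll correct and descend.

>>> servo_tool --turn '[[-0.01,0.012,-0.02],[0,0,0],[0,0,0],[0,0,0],[0,0,0]]' --dp '[[0.0035,-0.0088,0],[0,0,0],[0,0,-0.03],[0,0,-0.03],[0,0,0]]' --fingers '[0.04,0.04,0.04,0.04,0.04]'

```text
clock: 3.6
position: [472.2, 162.7, 49.7]
ee_rot: [1.0, 0.023, 0.007, -0.004]
contact_force: [-0.7, 0.1, 0.7]
gripper_width: 39.8
```

```bash
python3 - <<'E'
from h import *
goal((467,159.2,43),2.3)
E
```

```text
pos [472.2 162.7  49.7] dp [-0.0052 -0.0035 -0.0067] turn [-0.009   0.0141 -0.0057] F [-0.7  0.1  0.7] w 39.8 t 3.6
```

>>> servo_tool --turn '[[-0.01,0.015,-0.005],[0,0,0],[0,0,0],[0,0,0],[0,0,0]]' --dp '[[-0.005,-0.0035,-0.0065],[0,0,0],[0,0,0],[0,0,0],[0,0,0]]' --fingers '[0.04,0.04,0.04,0.04,0.04]'

```text
clock: 4.22
position: [469.6, 160.6, 47.1]
ee_rot: [1.0, 0.02, 0.003, -0.001]
contact_force: [0.1, -0.7, 0.7]
gripper_width: 40.0
```

```bash
python3 - <<'E'
from h import *
for i in range(4): goal((467,159.2,43),2.3); get_image('top')
E
```

```text
pos [469.6 160.6  47.1] dp [-0.0026 -0.0014 -0.0041] turn [-0.003   0.0052 -0.0008] F [ 0.1 -0.7  0.7] w 40.0 t 4.22
pos [469.5 160.5  47.1] dp [-0.0025 -0.0013 -0.0041] turn [-0.0029  0.0051 -0.0009] F [-1.1  1.  -0.4] w 40.0 t 4.28
pos [469.5 160.5  47. ] dp [-0.0025 -0.0013 -0.004 ] turn [-0.0028  0.0049 -0.0009] F [-0.1 -0.8 -0.8] w 40.0 t 4.33
pos [469.4 160.5  46.9] dp [-0.0024 -0.0013 -0.0039] turn [-0.0027  0.0047 -0.0007] F [-0.7 -0.2 -0.1] w 40.4 t 4.38
```

>>> servo_tool --turn '[[-0.003,0.005,0],[-0.002,0.003,0],[0,0,0],[0,0,0],[0,0,0]]' --dp '[[-0.0025,-0.0013,-0.003],[-0.0015,-0.0008,-0.002],[-0.001,-0.0004,0],[0,0,0],[0,0,0]]' --fingers '[0.04,0.04,0.0,0.0,0.0]'

```text
clock: 5.05
position: [463.8, 157.6, 41.2]
ee_rot: [1.0, 0.021, -0.002, 0.002]
contact_force: [0.2, -0.6, -0.5]
gripper_width: 7.5
```

>>> servo_tool --turn '[[0,0,0],[0,0,0],[0,0,0],[0,0,0],[0,0,0]]' --dp '[[0,0,0],[0,0,0],[0,0,0.04],[0,0,0.05],[0,0,0.05]]' --fingers '[0.0,0.0,0.0,0.0,0.0]'

```text
clock: 5.68
position: [460.6, 155.5, 180.5]
ee_rot: [1.0, 0.02, -0.008, 0.005]
contact_force: [1.6, 1.2, -0.4]
gripper_width: 7.5
```

```bash
python3 - <<'E'
from h import *
goal((467,159.2,43),2.3)
w=cam('wrist'); c=cam('top'); save('w3.png',np.hstack([w['img'][:,100:400],c['img'][130:,200:480].repeat(1,0)[:254]]) if 0 else w['img'])
E
```

```text
pos [460.6 155.5 180.5] dp [ 0.0064  0.0037 -0.1375] turn [ 0.0103 -0.0149 -0.0001] F [ 1.6  1.2 -0.4] w 7.5 t 5.67
```

>>> servo_tool --turn '[[0.01,-0.015,-0.01],[0,0,0],[0,0,0],[0,0,0],[0,0,0]]' --dp '[[0,-0.055,0.01],[0,-0.055,0.01],[0,-0.055,0],[0,-0.055,0],[0,-0.05,0]]' --fingers '[0.0,0.0,0.0,0.0,0.0]'

```text
clock: 6.4
position: [463.0, -116.4, 204.7]
ee_rot: [1.0, 0.02, 0.007, -0.004]
contact_force: [1.6, -0.1, -0.4]
gripper_width: 7.7
```

>>> servo_tool --turn '[[0,0,0],[0,0,0],[0,0,0],[0,0,0],[0,0,0]]' --dp '[[0,-0.01,0],[0,0,0],[0,0,0],[0,0,0],[0,0,0]]' --fingers '[0.0,0.0,0.0,0.0,0.0]'

```text
clock: 7.02
position: [461.9, -126.4, 202.8]
ee_rot: [1.0, 0.019, 0.006, -0.005]
contact_force: [0.1, 0.3, -0.6]
gripper_width: 7.9
```

```bash
python3 - <<'E'
from h import *
goal((467,-130,200),1.5)
w=cam('wrist'); save('w3.png',w['img'],k=1.5); np.savez('w3.npz',**w)
goal((467,-130,200),1.5)
E
```

```text
pos [ 461.9 -126.4  202.8] dp [ 0.0051 -0.0036 -0.0028] turn [-0.0097  0.0114 -0.0113] F [ 0.1  0.3 -0.6] w 7.9 t 7.03
pos [ 461.9 -126.5  202.9] dp [ 0.0051 -0.0035 -0.0029] turn [-0.0097  0.0115 -0.0112] F [-0.7 -0.3  0.1] w 7.8 t 7.08
```

View pics/w3.png

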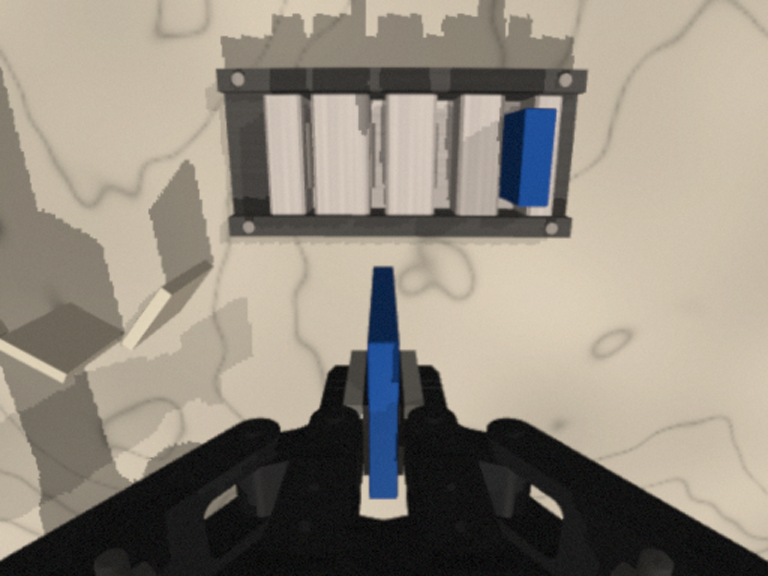

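```bash
cat >> h.py <<'E'
def rect(c,z,x0,x1,y0,y1,k):
    "rectified: right = -y, down = -x, from (x1,y1)"
    ys=y1-np.arange(int((y1-y0)*k))/k; xs=x1-np.arange(int((x1-x0)*k))/k
    Y,X=np.meshgrid(ys,xs); uv=proj(c,np.c_[X.ravel(),Y.ravel(),0*X.ravel()+z]).astype(np.float32)
    return cv2.remap(c['img'],uv[:,0].reshape(X.shape),uv[:,1].reshape(X.shape),cv2.INTER_CUBIC)
E
python3 - <<'E'
from h import *
z=np.load('w3.npz'); w={k:z[k] for k in z}
a=rect(w,57,485,575,-255,0,3); b=rect(w,24,470,595,-255,0,2.4)
b=cv2.copyMakeBorder(b,0,0,0,a.shape[1]-b.shape[1],cv2.BORDER_CONSTANT)
save('r3.png',np.vstack([a,b])); print(a.shape,b.shape)
g=cv2.cvtColor(a,cv2.COLOR_RGB2GRAY).astype(float)
for x in (550,535,510):
    r=int((575-x)*3); p=g[r-8:r+8].mean(0); d=cv2.GaussianBlur(p.reshape(1,-1),(0,0),1.5)[0]; d=np.gradient(d)
    pk=[(round(0-i/3,1),int(d[i]*3)) for i in range(2,len(d)-2) if abs(d[i])>2.5 and abs(d[i])==abs(d[i-2:i+3]).max()]
    print(x,pk)
g=cv2.cvtColor(b,cv2.COLOR_RGB2GRAY).astype(float)
for y in (-30,-220):
    r=int(-y*2.4); p=g[:,r-4:r+4].mean(1); d=np.gradient(cv2.GaussianBlur(p.reshape(1,-1),(0,0),1.5)[0])
    print(y,[(round(595-i/2.4,1),int(d[i]*3)) for i in range(2,len(d)-2) if abs(d[i])>3 and abs(d[i])==abs(d[i-2:i+3]).max()])
E
```

```text
(270, 765, 3) (300, 765, 3)
550 [(-23.7, -11), (-27.7, -47), (-51.0, 39), (-70.3, -15), (-72.7, -38), (-78.7, 33), (-80.3, 29), (-106.0, -36), (-113.7, 10), (-116.3, 20), (-119.3, -34), (-124.3, 23), (-150.7, -16), (-153.7, 16), (-158.0, -31), (-161.7, -14), (-165.7, 30), (-168.3, 29), (-189.0, -38), (-192.0, -31), (-204.3, 19), (-222.7, 61), (-225.3, -49), (-234.7, 54)]
535 [(-24.0, -11), (-28.0, -46), (-52.0, 42), (-70.7, -15), (-73.3, -40), (-75.7, 12), (-77.3, -13), (-80.0, 33), (-112.7, -27), (-116.7, 32), (-119.7, -28), (-125.0, 22), (-152.0, -21), (-154.3, 19), (-160.3, -29), (-166.3, 28), (-168.7, 17), (-191.0, -45), (-205.0, 22), (-223.3, 55), (-226.0, -45), (-235.0, 60)]
510 [(-8.0, 34), (-25.7, -11), (-29.0, -39), (-52.3, 43), (-74.0, -41), (-79.3, 35), (-81.7, 20), (-113.3, -25), (-115.3, 26), (-122.3, -23), (-125.7, 21), (-151.7, -13), (-162.0, -33), (-167.3, 31), (-169.7, 13), (-192.7, -21), (-196.0, -9), (-198.7, -11), (-205.7, 18), (-224.0, 53), (-227.0, -57), (-235.7, 59)]
-30 [(583.3, -30), (579.6, 17), (574.2, -12), (570.0, -11), (501.2, -14), (484.2, 44), (476.7, -32), (473.8, 43)]
-220 [(590.4, -42), (577.1, -9), (574.2, 49), (566.2, -43), (502.5, 9), (496.7, -18), (493.8, 14), (480.4, 50), (476.2, 12)]
```

View pics/r3.png

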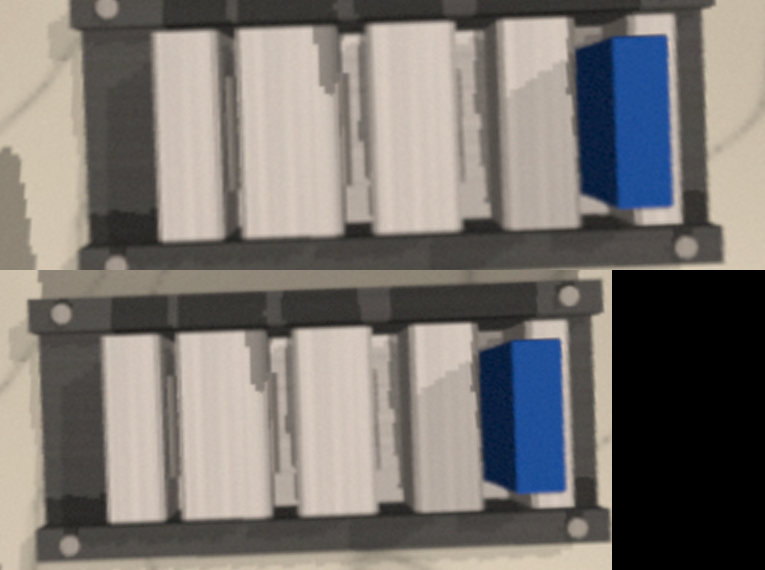

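```bash
python3 - <<'E'
from h import *
z=np.load('w3.npz'); w={k:z[k] for k in z}
print(onz(w,np.array([(369,345),(397,345),(370,497),(397,497)])/1.5,237).round(1).tolist())
print(onz(w,np.array([(374,268),(393,268)])/1.5,162).round(1).tolist())
s=read_state(); Rm=R.from_quat(s['ee_rot']).as_matrix(); print(s['position'],(s['position']-34*Rm[:,2]).round(1),(s['position']+41*Rm[:,2]).round(1),s['joints'].round(2))
goal((531.6,-119,150),2.1)
E
```

```text
[[488.3, -121.5, 237.0], [488.6, -128.6, 237.0], [441.0, -123.1, 237.0], [441.4, -130.8, 237.0]]
[[489.2, -120.7, 162.0], [489.6, -128.4, 162.0]]
[ 461.90129571 -126.51209677  202.88353066] [ 461.5 -126.8  236.9] [ 462.4 -126.1  161.9] [ 0.07  0.16 -0.38 -0.01 -1.02  1.55]
pos [ 461.9 -126.5  202.9] dp [ 0.0697  0.0075 -0.0529] turn [-0.0098  0.0115 -0.0008] F [-0.7 -0.3  0.1] w 7.8 t 7.08
```

>>> servo_tool --turn '[[-0.01,0.012,0],[0,0,0],[0,0,0],[0,0,0],[0,0,0]]' --dp '[[0.034,0.0035,-0.02],[0.033,0.0035,-0.03],[0,0,0],[0,0,0],[0,0,0]]' --fingers '[0.0,0.0,0.0,0.0,0.0]'

```text
clock: 7.7
position: [531.0, -117.7, 153.8]
ee_rot: [1.0, 0.02, 0.002, 0.0]
contact_force: [0.1, -0.1, 0.5]
gripper_width: 7.5
```

```bash
python3 - <<'E'
from h import *
goal((528.6,-119.7,115),2.1)
E
```

```text
pos [ 531.  -117.7  153.8] dp [-0.0024 -0.002  -0.0388] turn [ 0.0006  0.0032 -0.004 ] F [ 0.1 -0.1  0.5] w 7.5 t 7.7
```

>>> servo_tool --turn '[[0,0.003,-0.003],[0,0,0],[0,0,0],[0,0,0],[0,0,0]]' --dp '[[-0.002,-0.002,-0.02],[-0.001,-0.001,-0.018],[0,0,0],[0,0,0],[0,0,0]]' --fingers '[0.0,0.0,0.0,0.0,0.0]'

```text
clock: 8.32
position: [528.7, -121.1, 121.4]
ee_rot: [1.0, 0.019, 0.006, 0.0]
contact_force: [0.5, 0.0, -1.1]
gripper_width: 7.8
```

```bash
python3 - <<'E'
from h import *
goal((528.6,-119.7,105),2.1)
w=cam('wrist'); s=cam('scene'); a=w['img'][60:330,110:410]; b=s['img'][110:235,60:215]
a=cv2.resize(a,None,fx=1.3,fy=1.3); b=cv2.resize(b,(400,a.shape[0]),interpolation=cv2.INTER_CUBIC)
save('w4.png',np.hstack([a,b])); np.savez('w4.npz',**w)
E
```

```text
pos [ 528.7 -121.1  121.4] dp [-0.0001  0.0014 -0.0164] turn [ 0.0006  0.0113 -0.0013] F [ 0.5  0.  -1.1] w 7.8 t 8.32
```

View pics/w4.png

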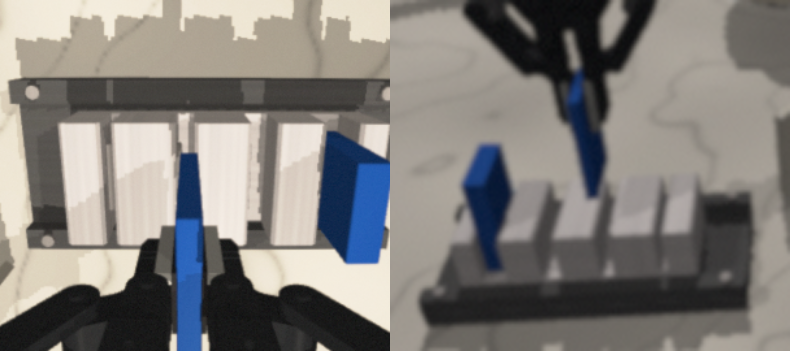

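Wrist view: the plate's bottom edge at (188,155) lines up with the slot between teeth 2 and 3 at (184,120), about 2 mm off toward +y. I'll measure it from this frame.

```bash
python3 - <<'E'
from h import *
z=np.load('w4.npz'); w={k:z[k] for k in z}
a=rect(w,57,500,570,-220,-40,4); g=cv2.cvtColor(a,cv2.COLOR_RGB2GRAY).astype(float)
for x in (563,558,553,548):
    r=int((570-x)*4); p=g[r-4:r+4].mean(0); d=np.gradient(cv2.GaussianBlur(p.reshape(1,-1),(0,0),2)[0])
    print(x,[(round(-40-i/4,1),int(d[i]*4)) for i in range(3,len(d)-3) if abs(d[i])>1.5 and abs(d[i])==abs(d[i-3:i+4]).max() and -175<-40-i/4<-70])
# plate bottom front edge y at z=80
hsv=cv2.cvtColor(w['img'],cv2.COLOR_RGB2HSV); m=cv2.inRange(hsv,(105,130,30),(130,255,255))
for r in (181,183,186,190,200,215):
    c=np.flatnonzero(m[r,230:280])+230
    if len(c): print(r,c[0],c[-1],onz(w,[(c[0]-.5,r),(c[-1]+.5,r)],80).round(1).tolist())
E
```

```text
563 [(-72.5, -55), (-78.5, 52), (-108.5, -30), (-111.8, -18), (-113.5, 53), (-118.5, -45), (-122.0, 30), (-123.8, 32), (-149.8, -14), (-156.0, -43), (-159.0, -17), (-165.2, 42), (-167.8, 30)]
558 [(-70.2, -16), (-72.5, -49), (-78.5, 57), (-110.0, -48), (-111.8, -18), (-113.8, 54), (-118.8, -46), (-122.2, 29), (-124.0, 31), (-150.2, -15), (-155.8, -43), (-159.2, -17), (-165.5, 41), (-167.8, 29)]
553 [(-70.2, -15), (-72.8, -49), (-75.5, 20), (-77.0, -9), (-79.2, 40), (-110.0, -48), (-112.5, -26), (-115.5, 56), (-119.0, -45), (-122.2, 33), (-124.2, 28), (-150.5, -17), (-152.8, 14), (-155.8, -41), (-159.5, -20), (-165.8, 40), (-168.0, 30)]
548 [(-70.8, -14), (-73.0, -50), (-75.8, 23), (-77.2, -10), (-79.2, 40), (-112.0, -44), (-114.8, -53), (-124.2, 103), (-150.8, -16), (-152.8, 8), (-155.8, -42), (-159.8, -17), (-166.0, 40), (-168.2, 29), (-174.8, -8)]
181 249 260 [[554.4, -115.3, 80.0], [554.7, -122.6, 80.0]]
183 249 261 [[553.2, -115.3, 80.0], [553.5, -123.3, 80.0]]
186 249 261 [[551.2, -115.4, 80.0], [551.5, -123.4, 80.0]]
190 249 261 [[548.7, -115.4, 80.0], [549.0, -123.5, 80.0]]
200 248 262 [[542.1, -115.0, 80.0], [542.5, -124.4, 80.0]]
215 247 263 [[532.1, -114.7, 80.0], [532.5, -125.5, 80.0]]
```

>>> servo_tool --turn '[[0,0.01,0],[0,0.003,0],[0,0,0],[0,0,0],[0,0,0]]' --dp '[[0.001,0.0017,-0.01],[0.0005,0.0006,-0.004],[0,0,0],[0,0,0],[0,0,0]]' --fingers '[0.0,0.0,0.0,0.0,0.0]'

```text
clock: 9.05
position: [530.6, -118.5, 106.2]
ee_rot: [1.0, 0.019, -0.001, 0.0]
contact_force: [-0.1, 0.5, 0.4]
gripper_width: 8.0
```

```bash
python3 - <<'E'
from h import *
goal((529.6,-119.4,100),2.1)
E
```

```text
pos [ 530.6 -118.5  106.2] dp [-0.001  -0.0009 -0.0062] turn [ 0.0007 -0.003  -0.0015] F [-0.1  0.5  0.4] w 8.0 t 9.05
```

>>> servo_tool --turn '[[0,-0.002,-0.001],[0,0,0],[0,0,0],[0,0,0],[0,0,0]]' --dp '[[-0.0005,-0.0008,-0.004],[0,-0.0002,-0.004],[0,0,-0.004],[0,0,-0.004],[0,0,0]]' --fingers '[0.0,0.0,0.0,0.0,0.0]'

```text
clock: 9.68
position: [529.8, -119.6, 89.0]
ee_rot: [1.0, 0.018, -0.001, 0.0]
contact_force: [-0.0, 0.1, -1.0]
gripper_width: 7.9
```

```bash
python3 - <<'E'
from h import *
goal((529.6,-119.4,80),2.1)
E
```

```text
pos [ 529.8 -119.6   89. ] dp [-0.0002  0.0002 -0.009 ] turn [ 0.0006 -0.0011 -0.0003] F [-0.   0.1 -1. ] w 7.9 t 9.68
```

>>> servo_tool --turn '[[0,0,0],[0,0,0],[0,0,0],[0,0,0],[0,0,0]]' --dp '[[0,0,-0.003],[0,0,-0.003],[0,0,-0.003],[0,0,-0.003],[0,0,-0.003]]' --fingers '[0.0,0.0,0.0,0.0,0.0]'

```text
clock: 10.3
position: [531.7, -119.5, 76.2]
ee_rot: [1.0, 0.019, 0.002, 0.001]
contact_force: [-1.0, 0.5, 3.6]
gripper_width: 7.7
```

>>> servo_tool --turn '[[0,0,0],[0,0,0],[0,0,0],[0,0,0],[0,0,0]]' --dp '[[0,0,-0.002],[0,0,-0.002],[0,0,-0.002],[0,0,-0.002],[0,0,-0.002]]' --fingers '[0.0,0.0,0.0,0.0,0.0]'

```text
clock: 10.92
position: [533.2, -119.5, 66.7]
ee_rot: [1.0, 0.019, 0.003, 0.001]
contact_force: [-0.1, 1.4, 4.0]
gripper_width: 7.4
```

>>> servo_tool --turn '[[0,0,0],[0,0,0],[0,0,0],[0,0,0],[0,0,0]]' --dp '[[-0.0005,0,-0.001],[-0.0005,0,-0.001],[0,0,-0.001],[0,0,-0.001],[0,0,-0.001]]' --fingers '[0.0,0.0,0.0,0.0,0.0]'

```text
clock: 11.55
position: [533.3, -119.5, 63.3]
ee_rot: [1.0, 0.02, 0.004, 0.001]
contact_force: [-2.6, 1.7, 12.4]
gripper_width: 7.6
```

>>> servo_tool --turn '[[0,0,0],[0,0,0],[0,0,0],[0,0,0],[0,0,0]]' --dp '[[0,0,-0.001],[0,0,-0.001],[0,0,-0.001],[0,0,-0.001],[0,0,-0.001]]' --fingers '[0.0,0.0,0.0,0.0,0.0]'

```text
clock: 12.18
position: [533.3, -119.4, 63.3]
ee_rot: [1.0, 0.02, 0.005, 0.002]
contact_force: [-0.9, 2.0, 10.0]
gripper_width: 7.8
```

>>> servo_tool --turn '[[0,0,0],[0,0,0],[0,0,0],[0,0,0],[0,0,0]]' --dp '[[0,0,0],[0,0,0],[0,0,0],[0,0,0.03],[0,0,0.03]]' --fingers '[0.025,0.025,0.025,0.025,0.025]'

```text
clock: 12.8
position: [527.8, -119.7, 118.9]
ee_rot: [1.0, 0.02, -0.003, 0.002]
contact_force: [-0.7, -0.1, 0.8]
gripper_width: 24.5
```

>>> servo_tool --turn '[[0,0,0],[0,0,0],[0,0,0],[0,0,0],[0,0,0]]' --dp '[[-0.001,0,0],[0,0,0],[0,0,0],[0,0,-0.004],[0,0,-0.004]]' --fingers '[0.0,0.0,0.0,0.0,0.0]'

```text
clock: 13.42
position: [526.0, -119.7, 109.2]
ee_rot: [1.0, 0.02, -0.004, 0.001]
contact_force: [-0.7, 1.1, 0.7]
gripper_width: -0.3
```

```bash
python3 - <<'E'
from h import *
goal((532,-119.4,100),2.1)
E
```

```text
pos [ 526.  -119.7  109.2] dp [ 0.006   0.0003 -0.0092] turn [ 0.0028 -0.0075 -0.0024] F [-0.7  1.1  0.7] w -0.3 t 13.43
```

>>> servo_tool --turn '[[0,-0.005,0],[0,0,0],[0,0,0],[0,0,0],[0,0,0]]' --dp '[[0.006,0,-0.002],[0.003,0,-0.002],[0,0,-0.002],[0,0,-0.002],[0,0,-0.002]]' --fingers '[0.0,0.0,0.0,0.0,0.0]'

```text
clock: 14.05
position: [535.5, -119.7, 97.6]
ee_rot: [1.0, 0.02, -0.002, 0.001]
contact_force: [0.5, -0.1, -0.4]
gripper_width: -0.2
```

>>> servo_tool --turn '[[0,0,0],[0,0,0],[0,0,0],[0,0,0],[0,0,0]]' --dp '[[0,0,-0.001],[0,0,-0.001],[0,0,-0.001],[0,0,-0.001],[0,0,-0.001]]' --fingers '[0.0,0.0,0.0,0.0,0.0]'

```text
clock: 14.68
position: [536.3, -119.7, 97.1]
ee_rot: [1.0, 0.02, -0.0, 0.002]
contact_force: [-2.4, 1.4, 5.8]
gripper_width: -0.0
```

>>> servo_tool --turn '[[0,0,0],[0,0,0],[0,0,0],[0,0,0],[0,0,0]]' --dp '[[0,0,-0.0015],[0,0,-0.0015],[0,0,0.02],[0,0,0.05],[0,0,0.05]]' --fingers '[0.0,0.0,0.0,0.0,0.03]'

```text
clock: 15.3
position: [532.4, -119.6, 215.4]
ee_rot: [1.0, 0.021, -0.006, 0.002]
contact_force: [1.3, -0.0, -0.6]
gripper_width: 17.4
```

>>> servo_tool --turn '[[0,0,0.08],[0,0,0.08],[0,0,0.08],[0,0,0.08],[0,0,0.06]]' --dp '[[-0.01,0.05,0],[-0.01,0.055,0],[0,0.06,0],[0.01,0.06,0],[0.01,0.055,0]]' --fingers '[0.05,0.05,0.05,0.05,0.05]'

```text
clock: 15.92
position: [532.6, 164.5, 220.8]
ee_rot: [0.977, 0.211, 0.001, 0.002]
contact_force: [0.4, -0.3, 0.0]
gripper_width: 50.1
```

```bash
python3 - <<'E'
from h import *
c=cam('scene'); t=cam('top')
hsv=cv2.cvtColor(t['img'],cv2.COLOR_RGB2HSV); m=cv2.inRange(hsv,(105,120,40),(130,255,255))
n,l,st,ce=cv2.connectedComponentsWithStats(m)
for i in range(1,n):
    if 20<st[i,4]<2000: print(ce[i].round(1),st[i,:4],onz(t,[ce[i]],97 if ce[i][0]>320 else 75).round(1))
goal((570.5,184.3,110),23.5)
a=cv2.resize(c['img'][100:240,60:330],None,fx=1.5,fy=1.5); b=cv2.resize(t['img'][160:260,200:440],(a.shape[1],170)); save('s5.png',np.vstack([a,b]),k=1.5)
E
```

```text
[291.6 128.7] [283 120  18  18] [[707.5  39.   75. ]]
[370.3 210.9] [365 199  11  24] [[ 534.7 -113.4   97. ]]
[410.9 211.9] [403 200  17  24] [[ 532.8 -195.4   97. ]]
pos [533.5 167.1 220.1] dp [ 0.037   0.0172 -0.1101] turn [ 0.0027  0.0023 -0.0188] F [-1.1 -0.8 -0.7] w 50.0 t 16.02
```

View pics/s5.png

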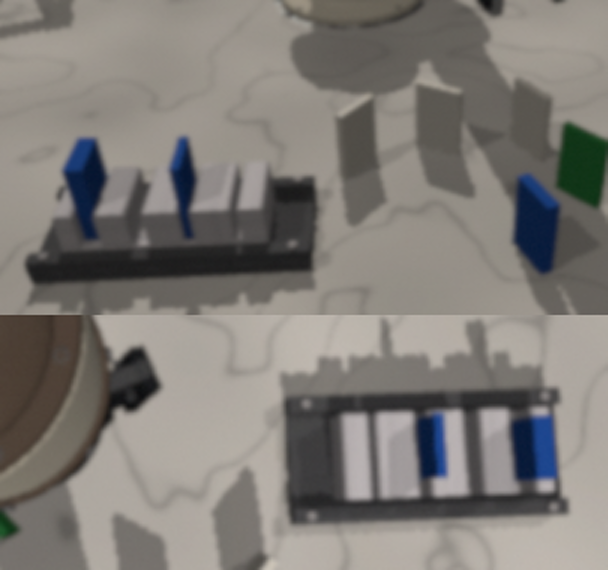

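The thin plate is seated level with the fixed one and 2 mm from its x (it shows at (182,190) in the scene crop). Next is the thick plate.

>>> servo_tool --turn '[[0,0,-0.018],[0,0,0],[0,0,0],[0,0,0],[0,0,0]]' --dp '[[0.019,0.009,-0.04],[0.018,0.008,-0.05],[0,0,-0.02],[0,0,0],[0,0,0]]' --fingers '[0.05,0.05,0.05,0.05,0.05]'

```text
clock: 16.65
position: [570.9, 184.1, 107.8]
ee_rot: [0.979, 0.204, 0.001, 0.001]
contact_force: [0.9, -0.4, 0.0]
gripper_width: 50.0
```

```bash
python3 - <<'E'
from h import *
w=cam('wrist'); goal((570.5,184.3,43),23.5)
im=w['img']; hsv=cv2.cvtColor(im,cv2.COLOR_RGB2HSV)
m=cv2.inRange(hsv,(105,130,40),(130,255,255))
n,l,st,ce=cv2.connectedComponentsWithStats(m)
for i in range(1,n):
    if st[i,4]>150:
        k=(l==i)&(hsv[...,2]>118)
        if k.sum()>100: print(ce[i].round(),st[i],cv2.minAreaRect(onz(w,np.argwhere(k)[:,::-1]+0.0,75)[:,:2].astype(np.float32)))
save('w6.png',im)
E
```

```text
pos [570.9 184.1 107.9] dp [-0.0004  0.0002 -0.0649] turn [ 0.0018  0.0034 -0.0001] F [-0.3 -1.   0.7] w 49.9 t 16.7
[500.  90.] [ 481   59   31   59 1261] ((699.3724975585938, 90.53163146972656), (30.54398536682129, 11.88942813873291), 35.791839599609375)
[255. 212.] [ 246  162   20   99 1759] ((570.881591796875, 184.415283203125), (47.8187255859375, 11.380166053771973), 23.095590591430664)
[ 45. 240.] [  12  202   60   76 2437] ((503.0903015136719, 309.4313049316406), (63.313697814941406, 21.645009994506836), 1.4706635475158691)
```

Well aligned. Descend to 43 and close.

>>> servo_tool --turn '[[0,0,0],[0,0,0],[0,0,0],[0,0,0],[0,0,0]]' --dp '[[0,0,-0.025],[0,0,-0.025],[0,0,-0.01],[0,0,0],[0,0,0]]' --fingers '[0.05,0.05,0.05,0.05,0.05]'

```text
clock: 17.32
position: [574.7, 185.6, 54.5]
ee_rot: [0.979, 0.204, 0.009, -0.001]
contact_force: [-0.6, 0.7, 0.5]
gripper_width: 49.8
```

```bash
python3 - <<'E'
from h import *
goal((570.8,184.3,43),23.3)
E
```

```text
pos [574.7 185.6  54.5] dp [-0.0039 -0.0013 -0.0115] turn [-0.0052  0.0163 -0.004 ] F [-0.6  0.7  0.5] w 49.8 t 17.32
```

>>> servo_tool --turn '[[-0.005,0.015,-0.004],[0,0.006,0],[0,0,0],[0,0,0],[0,0,0]]' --dp '[[-0.004,-0.0013,-0.006],[-0.002,-0.0005,-0.006],[0,0,-0.001],[0,0,0],[0,0,0]]' --fingers '[0.05,0.05,0.05,0.05,0.0]'

```text
clock: 17.95
position: [569.1, 184.2, 42.3]
ee_rot: [0.979, 0.202, -0.002, -0.001]
contact_force: [-0.5, 0.2, 0.7]
gripper_width: 33.1
```

>>> servo_tool --turn '[[0,0,0],[0,0,0],[0,0,0],[0,0,0],[0,0,0]]' --dp '[[0,0,0],[0,0,0],[0,0,0],[0,0,0],[0,0,0]]' --fingers '[0.0,0.0,0.0,0.0,0.0]'

```text
clock: 18.58
position: [569.1, 184.3, 42.4]
ee_rot: [0.979, 0.202, -0.002, -0.001]
contact_force: [-0.3, -0.1, -0.3]
gripper_width: 11.5
```

```bash
python3 - <<'E'
from h import *
goal((570.8,184.3,43),23.3)
E
```

```text
pos [569.1 184.3  42.4] dp [0.0017 0.     0.0006] turn [-0.0014 -0.0034 -0.    ] F [-0.3 -0.1 -0.3] w 11.5 t 18.57
```

>>> servo_tool --turn '[[0,0,0],[0,0,0],[0,0,-0.05],[0,0,-0.08],[0,0,-0.08]]' --dp '[[0,0,0.04],[0,0,0.05],[0,-0.04,0.04],[-0.01,-0.055,0.01],[-0.01,-0.055,0]]' --fingers '[0.0,0.0,0.0,0.0,0.0]'

```text
clock: 19.2
position: [548.2, 33.1, 185.4]
ee_rot: [0.995, 0.098, -0.002, -0.001]
contact_force: [0.6, -0.2, -1.0]
gripper_width: 12.1
```

>>> servo_tool --turn '[[0,0,-0.08],[0,0,-0.08],[0,0,0],[0,0,0],[0,0,0]]' --dp '[[-0.01,-0.06,0],[-0.008,-0.06,0],[0,-0.055,0],[0,-0.02,0],[0,0,0]]' --fingers '[0.0,0.0,0.0,0.0,0.0]'

```text
clock: 19.82
position: [526.7, -170.7, 186.1]
ee_rot: [1.0, 0.013, -0.001, -0.001]
contact_force: [0.0, 0.3, -1.0]
gripper_width: 11.5
```

```bash
python3 - <<'E'
from h import *
goal((531.5,-160.8,150),2.1)
E
```

```text
pos [ 526.7 -170.7  186.1] dp [ 0.0048  0.0099 -0.0361] turn [-0.0029 -0.0029  0.0108] F [ 0.   0.3 -1. ] w 11.5 t 19.82
```

>>> servo_tool --turn '[[-0.002,0,0.01],[0,0,0],[0,0,0],[0,0,0],[0,0,0]]' --dp '[[0.0045,0.009,-0.02],[0.001,0.002,-0.02],[0,0,-0.022],[0,0,0],[0,0,0]]' --fingers '[0.0,0.0,0.0,0.0,0.0]'

```text
clock: 20.45
position: [532.9, -155.9, 123.7]
ee_rot: [1.0, 0.02, -0.0, -0.001]
contact_force: [-1.0, 0.0, -0.2]
gripper_width: 11.7
```

```bash
python3 - <<'E'
from h import *
goal((531.5,-160.8,115),2.1)
w=cam('wrist'); save('w7.png',w['img'][60:330],k=1.5); np.savez('w7.npz',**w); s=read_state()
a=rect(w,57,500,570,-230,-40,4); g=cv2.cvtColor(a,cv2.COLOR_RGB2GRAY).astype(float)
for x in (563,560,556,552):
    r=int((570-x)*4); p=g[r-4:r+4].mean(0); d=np.gradient(cv2.GaussianBlur(p.reshape(1,-1),(0,0),2)[0])
    print(x,[(round(-40-i/4,1),int(d[i]*4)) for i in range(3,len(d)-3) if abs(d[i])>1.5 and abs(d[i])==abs(d[i-3:i+4]).max() and -200<-40-i/4<-105])
hsv=cv2.cvtColor(w['img'],cv2.COLOR_RGB2HSV); m=cv2.inRange(hsv,(105,130,30),(130,255,255))
zb=s['position'][2]-42.4
for r in range(176,196,3):
    c=np.flatnonzero(m[r,235:275])+235
    if len(c): print(r,c[0],c[-1],onz(w,[(c[0]-.5,r),(c[-1]+.5,r)],zb).round(1).tolist())
E
```

```text
pos [ 532.9 -155.9  123.7] dp [-0.0014 -0.0049 -0.0087] turn [-0.0013 -0.0009 -0.003 ] F [-1.   0.  -0.2] w 11.7 t 20.45
563 [(-110.0, -50), (-112.5, -18), (-115.0, -30), (-122.2, 78), (-141.5, -41), (-149.8, -8), (-151.5, -10), (-153.8, 46), (-160.8, -46), (-164.0, -17), (-165.8, 41), (-167.8, 28), (-189.2, -48), (-191.8, -55)]
560 [(-110.0, -51), (-112.8, -45), (-122.2, 75), (-143.8, -42), (-150.0, -9), (-151.8, -11), (-154.0, 46), (-161.0, -47), (-164.2, -15), (-165.8, 42), (-167.8, 29), (-189.0, -41), (-191.8, -54)]
556 [(-106.5, -11), (-109.8, -76), (-122.2, 71), (-143.8, -43), (-150.2, -10), (-152.0, -14), (-155.2, 43), (-161.0, -43), (-164.2, -14), (-166.0, 39), (-168.0, 30), (-189.0, -62), (-192.0, -41)]
552 [(-106.5, -72), (-122.5, 70), (-143.5, -38), (-147.5, -22), (-150.2, -8), (-152.2, 8), (-153.8, -8), (-155.5, 17), (-160.0, -11), (-161.8, 16), (-164.2, -14), (-166.2, 43), (-168.0, 32), (-188.8, -44), (-192.0, -41)]
182 247 264 [[557.2, -148.7, 81.3], [557.7, -159.8, 81.3]]
185 246 265 [[555.3, -148.1, 81.3], [555.8, -160.5, 81.3]]
188 246 265 [[553.4, -148.2, 81.3], [553.8, -160.6, 81.3]]
191 246 265 [[551.4, -148.3, 81.3], [551.9, -160.7, 81.3]]
194 245 265 [[549.4, -147.7, 81.3], [549.9, -160.8, 81.3]]
```

View pics/w7.png

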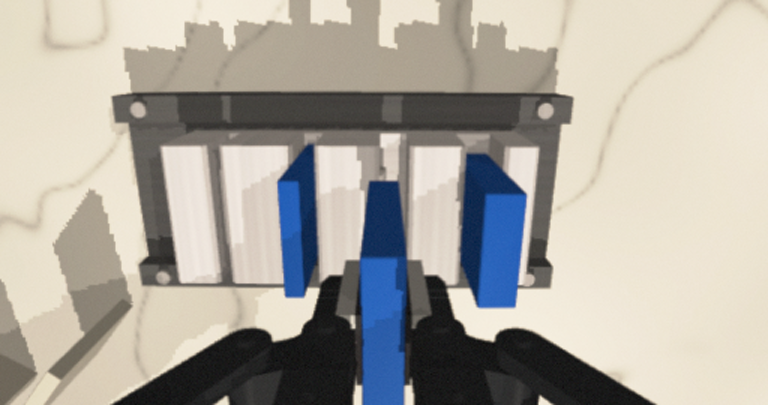

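Wrist view: thin plate seated at (296,220), held thick plate's bottom at (384,182), and the 14 mm slot at about (391,150). The plate needs about 5 mm toward −y.

>>> servo_tool --turn '[[-0.001,-0.001,-0.002],[0,0,0],[0,0,0],[0,0,0],[0,0,0]]' --dp '[[-0.001,-0.0045,-0.004],[0,-0.001,-0.006],[0,0,-0.004],[0,0,0],[0,0,0]]' --fingers '[0.0,0.0,0.0,0.0,0.0]'

```text
clock: 21.12
position: [532.5, -161.9, 110.5]
ee_rot: [1.0, 0.019, 0.002, -0.0]
contact_force: [0.1, -0.1, -1.0]
gripper_width: 11.6
```

```bash
python3 - <<'E'
from h import *
goal((531,-161,103),2.1)
E
```

```text
pos [ 532.5 -161.9  110.5] dp [-0.0015  0.0009 -0.0075] turn [-0.0003  0.0032 -0.0004] F [ 0.1 -0.1 -1. ] w 11.6 t 21.12
```

>>> servo_tool --turn '[[0,0.003,0],[0,0,0],[0,0,0],[0,0,0],[0,0,0]]' --dp '[[-0.0015,0.0008,-0.004],[0,0.0002,-0.004],[0,0,-0.004],[0,0,-0.004],[0,0,0]]' --fingers '[0.0,0.0,0.0,0.0,0.0]'

```text
clock: 21.75
position: [530.8, -160.7, 93.2]
ee_rot: [1.0, 0.019, -0.0, -0.0]
contact_force: [-0.5, 0.5, -1.0]
gripper_width: 11.6
```

```bash
python3 - <<'E'
from h import *
goal((531,-161,81),2.1)
E
```

```text
pos [ 530.8 -160.7   93.2] dp [ 0.0002 -0.0003 -0.0122] turn [-0.0003 -0.0002 -0.0005] F [-0.5  0.5 -1. ] w 11.6 t 21.75
```

Its bottom is about 6 mm inside the mouth, with no force. I'll go on down.

>>> servo_tool --turn '[[0,0,0],[0,0,0],[0,0,0],[0,0,0],[0,0,0]]' --dp '[[0,0,-0.003],[0,0,-0.003],[0,0,-0.003],[0,0,-0.003],[0,0,-0.003]]' --fingers '[0.0,0.0,0.0,0.0,0.0]'

```text
clock: 22.38
position: [532.2, -161.4, 79.9]
ee_rot: [1.0, 0.019, 0.001, 0.001]
contact_force: [-1.5, 2.4, 4.1]
gripper_width: 11.8
```

>>> servo_tool --turn '[[0,0.002,0],[0,0,0],[0,0,0],[0,0,0],[0,0,0]]' --dp '[[-0.0005,0,-0.002],[-0.0005,0,-0.002],[0,0,-0.002],[0,0,-0.002],[0,0,-0.002]]' --fingers '[0.0,0.0,0.0,0.0,0.0]'

```text
clock: 23.0
position: [533.2, -161.3, 71.3]
ee_rot: [1.0, 0.019, 0.003, 0.001]
contact_force: [-0.1, 0.6, 3.2]
gripper_width: 12.0
```

Floor expected at z≈64.4.

>>> servo_tool --turn '[[0,0.003,0],[0,0,0],[0,0,0],[0,0,0],[0,0,0]]' --dp '[[-0.0005,0,-0.0015],[-0.0005,0,-0.001],[0,0,-0.001],[0,0,-0.001],[0,0,-0.001]]' --fingers '[0.0,0.0,0.0,0.0,0.0]'

```text
clock: 23.62
position: [533.0, -161.3, 65.5]
ee_rot: [1.0, 0.019, 0.002, 0.001]
contact_force: [0.3, 0.9, 3.4]
gripper_width: 11.5
```

>>> servo_tool --turn '[[0,0,0],[0,0,0],[0,0,0],[0,0,0],[0,0,0]]' --dp '[[0,0,-0.001],[0,0,-0.001],[0,0,-0.001],[0,0,-0.001],[0,0,-0.001]]' --fingers '[0.0,0.0,0.0,0.0,0.0]'

```text
clock: 24.25
position: [533.2, -161.3, 64.4]
ee_rot: [1.0, 0.02, 0.002, 0.002]
contact_force: [-1.1, 2.6, 9.6]
gripper_width: 11.5
```

>>> servo_tool --turn '[[0,0,0],[0,0,0],[0,0,0],[0,0,0],[0,0,0]]' --dp '[[0,0,-0.001],[0,0,0],[0,0,0],[0,0,0.03],[0,0,0.025]]' --fingers '[0.0,0.025,0.025,0.025,0.025]'

```text
clock: 24.88
position: [528.4, -161.3, 115.5]
ee_rot: [1.0, 0.02, -0.004, 0.001]
contact_force: [1.4, 0.1, 0.6]
gripper_width: 24.9
```

>>> servo_tool --turn '[[0,0,0],[0,0,0],[0,0,0],[0,0,0],[0,0,0]]' --dp '[[0.004,0,0],[0.001,0,0],[0,0,0],[0,0,-0.004],[0,0,-0.004]]' --fingers '[0.0,0.0,0.0,0.0,0.0]'

```text
clock: 25.5
position: [532.1, -161.3, 104.4]
ee_rot: [1.0, 0.019, -0.007, 0.001]
contact_force: [0.5, -0.8, -0.3]
gripper_width: 0.1
```

```bash
python3 - <<'E'
from h import *
goal((534,-161.4,98.5),2.1)
E
```

```text
pos [ 532.1 -161.3  104.4] dp [ 0.0019 -0.0001 -0.0059] turn [ 0.0017 -0.013  -0.0023] F [ 0.5 -0.8 -0.3] w 0.1 t 25.5
```

>>> servo_tool --turn '[[0,-0.01,0],[0,0,0],[0,0,0],[0,0,0],[0,0,0]]' --dp '[[0.001,0,-0.002],[0,0,-0.002],[0,0,-0.001],[0,0,-0.001],[0,0,-0.001]]' --fingers '[0.0,0.0,0.0,0.0,0.0]'

```text
clock: 26.12
position: [533.1, -161.3, 97.1]
ee_rot: [1.0, 0.02, -0.002, 0.001]
contact_force: [-2.1, 1.7, 8.2]
gripper_width: -0.0
```

>>> servo_tool --turn '[[0,0,0],[0,0,0],[0,0,0],[0,0,0],[0,0,0]]' --dp '[[0,0,-0.001],[0,0,-0.001],[0,0,-0.001],[0,0,-0.001],[0,0,-0.001]]' --fingers '[0.0,0.0,0.0,0.0,0.0]'

```text
clock: 26.75
position: [533.1, -161.3, 97.1]
ee_rot: [1.0, 0.021, -0.001, 0.002]
contact_force: [-1.4, 2.2, 5.3]
gripper_width: 0.1
```

>>> servo_tool --turn '[[0,0,0],[0,0,0],[0,0,0],[0,0,0],[0,0,0]]' --dp '[[0,0,-0.002],[0,0,0.02],[0,0,0.05],[-0.03,0,0.05],[-0.04,0,0]]' --fingers '[0.0,0.0,0.0,0.0,0.0]'

```text
clock: 27.38
position: [463.4, -161.3, 220.0]
ee_rot: [1.0, 0.021, -0.0, 0.002]
contact_force: [0.2, -0.1, -0.5]
gripper_width: 0.1
```

```bash
python3 - <<'E'
from h import *
goal((534,-161.4,98.5),2.1)
w=cam('wrist'); s=cam('scene')
hsv=cv2.cvtColor(w['img'],cv2.COLOR_RGB2HSV); m=cv2.inRange(hsv,(105,130,118),(130,255,255))
n,l,st,ce=cv2.connectedComponentsWithStats(m)
for i in range(1,n):
    if st[i,4]>150: print(cv2.minAreaRect(onz(w,np.argwhere(l==i)[:,::-1]+0.0,97)[:,:2].astype(np.float32)))
a=w['img']; b=cv2.resize(s['img'][120:235,60:215],(518,384),interpolation=cv2.INTER_CUBIC); save('w8.png',np.hstack([a,b]),k=0.77)
E
```

```text
pos [ 463.4 -161.3  220. ] dp [ 7.060e-02 -1.000e-04 -1.215e-01] turn [ 0.0045 -0.0009 -0.0059] F [ 0.2 -0.1 -0.5] w 0.1 t 27.38
((536.414306640625, -118.70838928222656), (49.17949676513672, 7.789397239685059), 2.202077627182007)
((534.5335693359375, -160.83282470703125), (48.72416305541992, 10.865556716918945), 2.2685670852661133)
((534.744140625, -201.6877899169922), (48.97977066040039, 15.245135307312012), 1.8568321466445923)
```

View pics/w8.png

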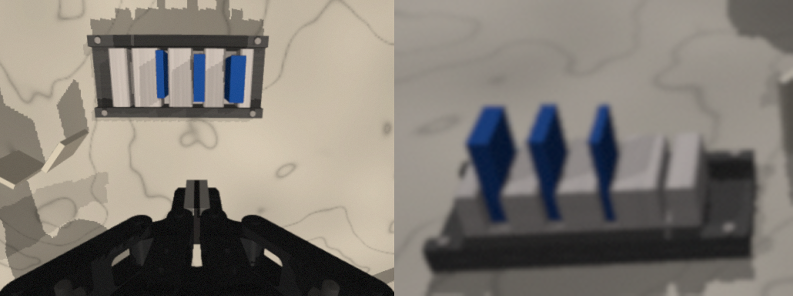

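Both plates are seated, with tops level with the fixed plate. The thin one sits about 4.7 mm off centre toward +x, against 1.3 mm for the thick one. There is time to re-grip it and slide it back.

>>> servo_tool --turn '[[0.004,0,-0.005],[0,0,0],[0,0,0],[0,0,0],[0,0,0]]' --dp '[[0.035,0.021,-0.02],[0.034,0.021,-0.03],[0,0,-0.04],[0,0,0],[0,0,0]]' --fingers '[0.025,0.025,0.025,0.025,0.025]'

```text
clock: 28.1
position: [531.2, -118.0, 127.3]
ee_rot: [1.0, 0.018, -0.001, -0.0]
contact_force: [0.8, -0.6, 0.4]
gripper_width: 24.7
```

```bash
python3 - <<'E'
from h import *
goal((534,-119.4,105),2.1)
E
```

```text
pos [ 531.2 -118.   127.3] dp [ 0.0028 -0.0014 -0.0223] turn [-0.0008 -0.0023  0.0009] F [ 0.8 -0.6  0.4] w 24.7 t 28.1
```

>>> servo_tool --turn '[[0,-0.002,0],[0,0,0],[0,0,0],[0,0,0],[0,0,0]]' --dp '[[0.002,-0.0012,-0.006],[0.001,-0.0003,-0.006],[0,0,-0.006],[0,0,0],[0,0,0]]' --fingers '[0.025,0.025,0.025,0.025,0.025]'

```text
clock: 28.72
position: [535.9, -120.3, 111.9]
ee_rot: [1.0, 0.018, 0.003, -0.0]
contact_force: [-0.6, 0.4, -1.0]
gripper_width: 24.9
```

```bash
python3 - <<'E'
from h import *
goal((534,-119.4,68),2.1)
E
```

```text
pos [ 535.9 -120.3  111.9] dp [-0.0019  0.0009 -0.0439] turn [-0.0008  0.0068  0.0016] F [-0.6  0.4 -1. ] w 24.9 t 28.73
```

>>> servo_tool --turn '[[0,0.006,0.001],[0,0.002,0],[0,0.002,0],[0,0.002,0],[0,0,0]]' --dp '[[-0.002,0.0009,-0.01],[-0.001,0,-0.01],[-0.0005,0,-0.01],[-0.0005,0,-0.01],[0,0,0]]' --fingers '[0.025,0.025,0.025,0.025,0.025]'

```text
clock: 29.35
position: [530.9, -119.3, 68.4]
ee_rot: [1.0, 0.018, -0.004, -0.0]
contact_force: [-0.2, 0.2, 0.5]
gripper_width: 24.9
```

```bash
python3 - <<'E'
from h import *
goal((534,-119.4,68),2.1)
E
```

```text
pos [ 530.9 -119.3   68.4] dp [ 0.0031 -0.0001 -0.0004] turn [-0.0008 -0.0078  0.0006] F [-0.2  0.2  0.5] w 24.9 t 29.35
```

>>> servo_tool --turn '[[0,-0.008,0],[0,-0.003,0],[0,0,0],[0,0,0],[0,0,0]]' --dp '[[0,0,0],[0,0,0],[0,0,0],[0,0,0],[0,0,0]]' --fingers '[0.025,0.025,0.0,0.0,0.0]'

```text
clock: 29.98
position: [531.6, -119.5, 69.2]
ee_rot: [1.0, 0.018, 0.003, -0.0]
contact_force: [0.9, -0.1, -0.3]
gripper_width: 7.6
```

>>> servo_tool --turn '[[0,0,0],[0,0,0],[0,0,0],[0,0,0],[0,0,0]]' --dp '[[0,0,-0.0005],[-0.0015,0,-0.0005],[-0.0015,0,-0.0005],[-0.001,0,-0.0005],[0,0,-0.0005]]' --fingers '[0.0,0.0,0.0,0.0,0.0]'

```text
clock: 30.6
position: [531.2, -119.5, 69.2]
ee_rot: [1.0, 0.019, 0.007, 0.0]
contact_force: [-0.7, -0.1, 5.7]
gripper_width: 7.4
```

>>> servo_tool --turn '[[0,0.005,0],[0,0,0],[0,0,0],[0,0,0],[0,0,0]]' --dp '[[-0.002,0,0],[-0.002,0,0],[-0.001,0,0],[0,0,0],[0,0,-0.0005]]' --fingers '[0.0,0.0,0.0,0.0,0.0]'

```text
clock: 31.22
position: [528.5, -119.5, 69.3]
ee_rot: [1.0, 0.019, 0.008, 0.0]
contact_force: [2.4, -0.6, 5.8]
gripper_width: 7.6
```

```bash
python3 - <<'E'
from h import *
goal((527,-119.4,68),2.1)
E
```

```text
pos [ 528.5 -119.5   69.3] dp [-0.0015  0.0001 -0.0013] turn [ 0.0003  0.0152 -0.0014] F [ 2.4 -0.6  5.8] w 7.6 t 31.23
```

>>> servo_tool --turn '[[0,0.012,0],[0,0.006,0],[0,0,0],[0,0,0],[0,0,0]]' --dp '[[-0.0015,0,0],[-0.001,0,0],[0,0,-0.0005],[0,0,-0.0005],[0,0,-0.0005]]' --fingers '[0.0,0.0,0.0,0.0,0.0]'

```text
clock: 31.85
position: [526.2, -119.6, 69.2]
ee_rot: [1.0, 0.019, -0.002, 0.0]
contact_force: [1.4, 0.3, 5.4]
gripper_width: 7.6
```

>>> servo_tool --turn '[[0,0,0],[0,0,0],[0,0,0],[0,0,0],[0,0,0]]' --dp '[[0,0,0],[0,0,0],[0,0,0],[0,0,0.025],[0,0,0.025]]' --fingers '[0.025,0.025,0.025,0.025,0.025]'

```text
clock: 32.48
position: [517.1, -119.3, 114.2]
ee_rot: [1.0, 0.018, -0.013, -0.0]
contact_force: [0.7, -0.0, -0.1]
gripper_width: 24.8
```

>>> servo_tool --turn '[[0,0,0],[0,0,0],[0,0,0],[0,0,0],[0,0,0]]' --dp '[[0,0,0],[0,0,0],[0,0,0],[0,0,-0.003],[0,0,-0.003]]' --fingers '[0.0,0.0,0.0,0.0,0.0]'

```text
clock: 33.1
position: [515.4, -119.1, 106.0]
ee_rot: [1.0, 0.018, -0.015, -0.001]
contact_force: [0.6, -0.4, -0.4]
gripper_width: 0.2
```

```bash
python3 - <<'E'
from h import *
goal((532,-119.4,98),2.1)
E
```

```text
pos [ 515.4 -119.1  106. ] dp [ 0.0166 -0.0003 -0.008 ] turn [-0.0011 -0.03    0.0011] F [ 0.6 -0.4 -0.4] w 0.2 t 33.1
```

>>> servo_tool --turn '[[0,-0.025,0],[0,-0.008,0],[0,0,0],[0,0,0],[0,0,0]]' --dp '[[0.015,0,0],[0.003,0,-0.001],[0,0,-0.002],[0,0,-0.002],[0,0,-0.001]]' --fingers '[0.0,0.0,0.0,0.0,0.0]'

```text
clock: 33.72
position: [534.6, -119.1, 98.9]
ee_rot: [1.0, 0.018, 0.002, -0.0]
contact_force: [0.1, -1.1, -0.0]
gripper_width: 0.1
```

```bash
python3 - <<'E'
from h import *
goal((532,-119.4,97),2.1)
E
```

```text
pos [ 534.6 -119.1   98.9] dp [-0.0026 -0.0003 -0.0019] turn [-0.0011  0.0042  0.0011] F [ 0.1 -1.1 -0. ] w 0.1 t 33.73
```

>>> servo_tool --turn '[[0,0.003,0],[0,0,0],[0,0,0],[0,0,0],[0,0,0]]' --dp '[[-0.0015,0,-0.001],[0,0,-0.001],[0,0,-0.001],[0,0,-0.001],[0,0,-0.0015]]' --fingers '[0.0,0.0,0.0,0.0,0.0]'

```text
clock: 34.35
position: [532.9, -119.2, 97.1]
ee_rot: [1.0, 0.019, 0.001, 0.0]
contact_force: [-3.3, 1.1, 10.0]
gripper_width: 0.4
```

>>> servo_tool --turn '[[0,0,0],[0,0,0],[0,0,0],[0,0,0],[0,0,0]]' --dp '[[0,0,-0.0015],[0,0,0.02],[0,0,0.05],[-0.03,-0.02,0.05],[-0.04,-0.02,0]]' --fingers '[0.0,0.0,0.0,0.0,0.0]'

```text
clock: 34.98
position: [463.2, -159.3, 220.0]
ee_rot: [1.0, 0.02, 0.001, 0.001]
contact_force: [-0.7, 0.1, -0.2]
gripper_width: 0.6
```

```bash
python3 - <<'E'
from h import *
goal((534,-161.4,98.5),2.1)
w=cam('wrist'); s=cam('scene')
hsv=cv2.cvtColor(w['img'],cv2.COLOR_RGB2HSV); m=cv2.inRange(hsv,(105,130,118),(130,255,255))
n,l,st,ce=cv2.connectedComponentsWithStats(m)
for i in range(1,n):
    if st[i,4]>150: print(cv2.minAreaRect(onz(w,np.argwhere(l==i)[:,::-1]+0.0,97)[:,:2].astype(np.float32)))
a=w['img'][:200,60:460]; b=cv2.resize(s['img'][120:235,60:215],(270,200),interpolation=cv2.INTER_CUBIC); save('w9.png',np.hstack([a,b]),k=1.15)
E
```

```text
pos [ 463.2 -159.3  220. ] dp [ 0.0708 -0.0021 -0.1215] turn [ 0.0019  0.0023 -0.0042] F [-0.7  0.1 -0.2] w 0.6 t 34.98
((534.3414306640625, -160.59205627441406), (47.98378372192383, 11.37459659576416), 2.2703144550323486)
((531.114990234375, -118.9642333984375), (48.183815002441406, 7.707906723022461), 1.835930585861206)
((534.5625, -201.67181396484375), (48.4088020324707, 15.276341438293457), 1.6380321979522705)
```

View pics/w9.png

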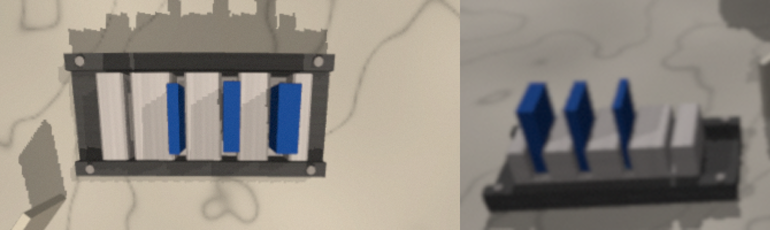

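The thin plate is now about 0.6 mm from centre and the thick one 1.3 mm. Both tops are at 97.1 mm and the arm is clear, so I'm handing in.

```bash
python3 -c "
from bench import *
print(job_done())"
```

```text
the job is handed in; nothing more can be done
None
```

Both plates are standing fully seated in the right slots, and I handed the job in at about 35 s.

- **Placement:** the 8.5 mm plate is in the 10 mm slot and the 12.5 mm plate is in the 14 mm slot. Each was pressed past its roller onto the floor and released.
- **Seating:** pressing on each top with the closed fingers stopped at z = 97.1 mm, and a fully seated plate should be at 97. The highest force I read was about 12 N.
- **Centring:** the thin plate first sat about 4.7 mm off centre toward +x, so I gripped it again, slid it back and pressed it home once more. In the last picture it is about 0.6 mm off centre, and the thick plate about 1.3 mm.
- **Other things on the bench:** I gripped only the two blue plates and saw no contact with anything else. I did not take a final picture of the whole bench to confirm that.
- **Readings that disagreed:** the camera placed the plates about 0.6 mm further toward +y than the arm did, which is within the stated calibration. The fingers read about 1 mm less than each plate's thickness.

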